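# Comb in with the hairbrush

## Robot

A 7-joint arm with a two-finger parallel gripper is mounted at the origin on the work surface. World frame = base frame: x ahead of the robot, y to its left, z up, the work surface at z = 0. Lengths are in m, angles in rad, forces in N, time in s.
With the tool pointing down it reaches from about 0.4 to 0.85 m from the base axis. Payload 10.4 kg.
Tool frame: the origin (TCP) lies midway between the tips of the shut fingers; the grasp point (between the pads) lies 19 mm behind it; z points along the fingers, y is the line along which they close (so a half turn about z gives the same grasp; the last joint's range is limited). The gripper opens to 85 mm and grips with 20 to 120 N. Pads are 22 mm wide; open, the fingers measure 114 mm over their backs; the gripper's body (76 mm by 85 mm) begins 54 mm behind the grasp point. The pads swing forward as they close: fully open they stand 13 mm farther back than shut.
Start: joints at [1.114, 0.332, -0.065, 1.46, 0.022, 1.35, -0.088], TCP at [0.263, -0.567, 0.198] pointing down, gripper open.
Joint ranges: [-2.6, 2.6], [-0.5, 2.12], [-1.47, 1.34], [0.16, 2.42], [-1.27, 4.41], [0.06, 2.06], [-2.6, 2.6]. Speed limits (rad/s): [2.22, 2.22, 2.79, 2.79, 3.14, 3.14, 3.14].

## Interface

Orientations are given as a unit quaternion [x, y, z, w].
In Python, from workcell import monitor, eyes, manip gives the robot as it stands.
- The arm moves only by the tool send_rows, never from a script. Its arguments are lists of equal length, an entry for each row: "offset": the shift along the tool's x, y, z in mm, a list of three; "roll": the turn about the tool's z in rad. In form: {"offset": [[tx, ty, tz], ...], "roll": [roll, ...]}. A call has exactly 5 rows; each row is the pose to reach, as a shift and turn from the pose commanded when the call began, along the tool's axes at that moment; what a row does not reach only later rows make up. A row lasts 1/12 s, in which the tool goes at most 41.7 mm and 7.16 degrees, less where a joint would pass 70% of its speed; a pose out of reach is approached as far as the arm can. A call with a gripper value outside its range is refused whole. "jaw" is the opening, from 0 (shut) to 1 (fully open), set as the call begins (left out, the last holds). The fingers move at their own pace and stop on an object; "newtons" is the grip in N (left out, the last holds). Time passes only in rows, so rows that repeat a pose let the fingers close, or fill a call up. It gives the time, the measured TCP pose, the force and the opening at its end, in the units of the state.
- monitor.get_obs(): the state, without advancing time (a new reading comes with each control period).
- eyes.camera(name): name is "side" or "top"; returns (picture, depth): 400x640x3 uint8, blue, green, red; 400x640 float32, m along the optical axis (not along the pixel's ray), 0 where there is no reading.
- eyes.camera_params(name): a dict with "fovy" (degrees; the focal length in pixels is half the picture's height over the tangent of half this angle, whatever the lens; pixels are square), "cx", "cy" (the principal point, pixels), "R" (3x3) and "t" (3): a world point X has camera coordinates R X + t. Camera axes: x right, y down, z forward; pixel columns grow to the right and rows downward; lengths in m; the calibration is good to about 2 mm. A picture is of the moment at which its call begins. camera_params takes no time and is no camera call.
- manip.hand_in(): hands the job in, once; it reports no verdict.
The state is a dict: "clock": time; "joint_pos": joint angles; "joint_velocities": joint speeds; "tau": joint torques, N m; "position": TCP position; "ee_rot": TCP orientation; "ft_force": force on the tool from outside, world axes, zero at the start; "torque": the same for the moment, N m; "grip_width": opening from 0.0 (shut) to 1.0 (fully open).
Only numpy, scipy, OpenCV 4.12 (cv2) and the standard library are available. Lean on these libraries where they do the work, as an engineer would, in place of code of your own. Each camera call takes 0.05 s, during which the arm holds its last target. There are 200 camera calls.

## Task

Both trays of the grey tray unit have been left pulled out: one holds the hairbrush, the other the door keys. Lay the black comb down flat inside the tray that holds the hairbrush, then push that tray fully home with both in it. Leave the tray with the keys pulled out as it is, and do not disturb the keys or anything else on the table.

Things in the scene. Friction and masses are not known exactly. Their poses are not given: they have to be found in the camera images.
- comb: black plastic wide-tooth comb lying flat on the table, 130 long x 30 wide x 12 mm thick, about 25 to 50 g; starts on the table to the left or the right of the tray unit. Origin: centre of its underside; x along its length, y across it (spine at +y), z up. Grip it across its 30 mm width; over the whole length the teeth are solid enough to be gripped.
- brush: wooden hairbrush, 155 long (oval head 48 wide, handle 20 wide), 26 mm high, bristles up, loose in one of the two trays, lying crosswise in the part of the tray next to the unit's front face, within about 75 mm of it; which tray varies. Origin: on its underside, mid-length; x from handle to head.
- keys: pair of aluminium door keys on a ring, about 85 x 50 x 6 mm, loose in the other tray. Origin: on the underside, near the middle.
- tray_unit: light-grey tray unit, fixed to the table: 260 deep (x) x 398 wide (y) x 60 mm high, with two bays side by side. Origin: middle of the lower edge of its front face, which looks towards the robot, on the table; x points from the front face to the back; its yaw varies a little. The trays slide out of the front, towards the unit's own -x.
- tray_left (a joint): light-grey plastic pull-out tray in the left bay (unit's +y side): how far it is pulled out, in m; 0 is fully home (against a stop), it starts about 0.17 to 0.19 out. It slides stiffly (about 1.5 N friction, some damping, no spring) and stays where it is left.
- tray_right (a joint): the same for the tray in the right bay (unit's -y side).
- tray_left_in (a point): point on the left tray's inner floor, in the middle of its width and 45 mm behind the front panel's inner face, 7 mm above the table, moving with the tray; here there is room for the comb laid crosswise (along y) in front of the brush or keys. Axes as the tray unit's. The inside is 233 (x) x 180 mm (y); side walls stand 33 mm and the front panel 41 mm above this floor. The inside runs from x = -45 mm (front panel) to +188 mm (back wall) of this point.
- tray_right_in (a point): the same for the right tray.
- tray_left_front (a point): middle of the outer face of the left tray's pull bar, a bar 110 mm long (y), 12 mm high, standing 10 mm proud of the front panel, 30 mm above the table; push here towards the unit's +x. Moves with the tray.
- tray_right_front (a point): the same for the right tray.
- plate: round white porcelain evil-eye plate, 110 mm in diameter, 14 mm high, on the table on the side of the unit where the comb is not. Origin: centre of its underside. To be left alone.
- paperweight: round glass paperweight, 72 mm in diameter, 48 mm high, standing on the table to the right of the tray unit. Origin: centre of its underside. To be left alone.
- case: black spectacles case, 155 x 62 x 42 mm, lying crosswise on the table to the left of the tray unit. Origin: centre of its underside. To be left alone.

How it is judged:
On the way:
1. the comb lies flat in the tray that holds the hairbrush, let go, with that tray still pulled out (((x of comb in the frame of tray_left_in between -0.039 and 0.181 m and y of comb in the frame of tray_left_in between -0.085 and 0.085 m and z of comb in the frame of tray_left_in between -0.01 and 0.035 m and (angle between comb's own z axis and vertical below 0.3 rad or angle between comb's own z axis and vertical above 2.84 rad) and x of brush in the frame of tray_left_in between -0.049 and 0.191 m and y of brush in the frame of tray_left_in between -0.095 and 0.095 m and z of brush in the frame of tray_left_in between -0.01 and 0.05 m and value of joint tray_left above 0.08 m and contact force between comb and the fingers below 0.1 N) or (x of comb in the frame of tray_right_in between -0.039 and 0.181 m and y of comb in the frame of tray_right_in between -0.085 and 0.085 m and z of comb in the frame of tray_right_in between -0.01 and 0.035 m and (angle between comb's own z axis and vertical below 0.3 rad or angle between comb's own z axis and vertical above 2.84 rad) and x of brush in the frame of tray_right_in between -0.049 and 0.191 m and y of brush in the frame of tray_right_in between -0.095 and 0.095 m and z of brush in the frame of tray_right_in between -0.01 and 0.05 m and value of joint tray_right above 0.08 m and contact force between comb and the fingers below 0.1 N))), for 0.2 s.
At the end, for the whole second after the job is handed in: The comb (lying within about 17 degrees of flat) and the hairbrush are at rest inside the same tray, the one that held the brush at the start; that tray is less than 8 mm from fully home, and the tray with the keys is within 25 mm of where it was (((x of comb in the frame of tray_left_in between -0.039 and 0.181 m and y of comb in the frame of tray_left_in between -0.085 and 0.085 m and z of comb in the frame of tray_left_in between -0.01 and 0.035 m and (angle between comb's own z axis and vertical below 0.3 rad or angle between comb's own z axis and vertical above 2.84 rad) and x of brush in the frame of tray_left_in between -0.049 and 0.191 m and y of brush in the frame of tray_left_in between -0.095 and 0.095 m and z of brush in the frame of tray_left_in between -0.01 and 0.05 m and value of joint tray_left below 0.008 m and distance of tray_right_in from where it was at the start of the episode below 0.025 m) or (x of comb in the frame of tray_right_in between -0.039 and 0.181 m and y of comb in the frame of tray_right_in between -0.085 and 0.085 m and z of comb in the frame of tray_right_in between -0.01 and 0.035 m and (angle between comb's own z axis and vertical below 0.3 rad or angle between comb's own z axis and vertical above 2.84 rad) and x of brush in the frame of tray_right_in between -0.049 and 0.191 m and y of brush in the frame of tray_right_in between -0.095 and 0.095 m and z of brush in the frame of tray_right_in between -0.01 and 0.05 m and value of joint tray_right below 0.008 m and distance of tray_left_in from where it was at the start of the episode below 0.025 m)) and linear speed of each of comb, brush below 0.02 m/s); the robot touches nothing.
It fails at once if the tray with the keys is moved more than 25 mm ((x of brush in the frame of tray_left_in between -0.049 and 0.191 m and y of brush in the frame of tray_left_in between -0.095 and 0.095 m and z of brush in the frame of tray_left_in between -0.01 and 0.05 m and distance of tray_right_in from where it was at the start of the episode above 0.025 m) or (x of brush in the frame of tray_right_in between -0.049 and 0.191 m and y of brush in the frame of tray_right_in between -0.095 and 0.095 m and z of brush in the frame of tray_right_in between -0.01 and 0.05 m and distance of tray_left_in from where it was at the start of the episode above 0.025 m)).
It fails at once if the keys are moved more than 30 mm (distance of keys from where it was at the start of the episode above 0.03 m).
It fails at once if another thing on the table (plate, paperweight, spectacles case) is moved more than 30 mm (distance of any of plate, paperweight, case from where it was at the start of the episode above 0.03 m).
It also fails if it takes over 51 s, if anything falls off the work surface, if the arm or the gripper's body presses on something with over 40 N, if the wrist force passes 120 N, or if a joint passes its speed limit or range.

## Working session

There is one attempt and no reset: what is moved stays moved. The work goes in short steps, Python scripts to look and compute and a tool call to move; the robot and the scene stay as the last step left them, time stands still between calls to the robot, and variables do not carry over. Pictures are saved under pics/ and viewed, on a budget of 10 in all, crops included, one or two more only if the job needs it, and the job is handed in when it is done.

Besides the shell and the picture viewer there is one more tool, called after ">>>" as name(argument=value, ...) on one line, values as JSON. send_rows: Moves the arm, as the interface text tells. Its arguments: {"type":"object","properties":{"offset":{"type":"array"},"roll":{"type":"array"},"jaw":{"type":"number"},"newtons":{"type":"number"}},"required":["offset","roll"]}

```bash
mkdir -p pics; cat > h.py <<'E'
import numpy as np,cv2
from workcell import monitor,eyes,manip
def snap(n):
    im,d=eyes.camera(n); np.savez(f'{n}.npz',im=im,d=d); return im,d
def px2w(n,u,v,d=None,z=None):
    p=eyes.camera_params(n); R=np.array(p['R']);t=np.array(p['t'])
    f=200/np.tan(np.radians(p['fovy'])/2)
    r=np.array([(u-p['cx'])/f,(v-p['cy'])/f,1.])
    c=-R.T@t; w=R.T@r
    s=d if z is None else (z-c[2])/w[2]
    return c+s*w
E
python3 - <<'E'
from h import *
for n in('top','side'):
    im,d=snap(n); cv2.imwrite(f'pics/{n}0.png',im)
    p=eyes.camera_params(n);print(n,p)
print(monitor.get_obs())
E
```

```text
top {'fovy': 50.56505599200677, 'cx': 321.0048532724291, 'cy': 200.42588818341378, 'R': array([[-0.01736613, -0.99977428, -0.01223947],
       [-0.99418035,  0.01856806, -0.10611621],
       [ 0.10631952,  0.01032542, -0.9942784 ]]), 't': array([0.01701898, 0.58482596, 1.06783962])}
side {'fovy': 51.07498923749136, 'cx': 323.80681920287026, 'cy': 203.72531331069365, 'R': array([[-0.83771958, -0.54572773, -0.02017777],
       [-0.30793036,  0.50255795, -0.80784553],
       [ 0.45100421, -0.67053467, -0.58904878]]), 't': array([0.49613268, 0.22193049, 0.93913324])}
{'clock': 0.1, 'joint_pos': array([ 1.11436586,  0.33282043, -0.0647176 ,  1.46083552,  0.02159592,
        1.34990469, -0.08846536]), 'joint_velocities': array([-0.00123315, -0.00032462, -0.00105764, -0.00344049, -0.00036487,
       -0.00079985,  0.00041526]), 'tau': array([ 1.46378163e-03, -6.26743197e+01,  4.92002175e-02, -3.92425096e+01,
        1.63254119e-02,  6.97250362e-03, -3.18859691e-05]), 'position': array([ 0.262569  , -0.56676067,  0.19679864]), 'ee_rot': array([ 9.76558354e-01,  2.15251889e-01, -1.59795374e-04, -6.15946460e-04]), 'ft_force': array([-0.03886863, -0.13567811, -0.92638582]), 'torque': array([ 0.02789676, -0.01905163, -0.0559407 ]), 'grip_width': 1.0015724761506823}
```

View pics/top0.png

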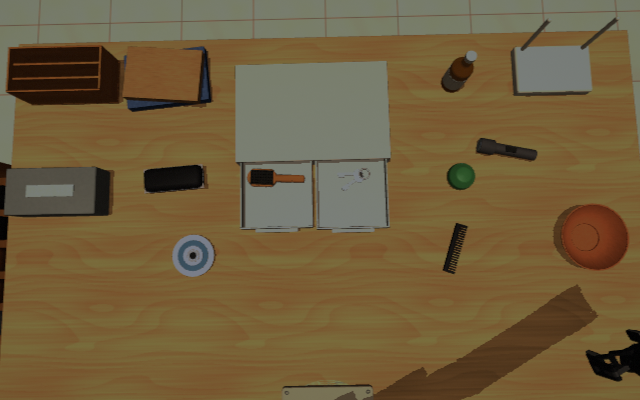

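View pics/side0.png

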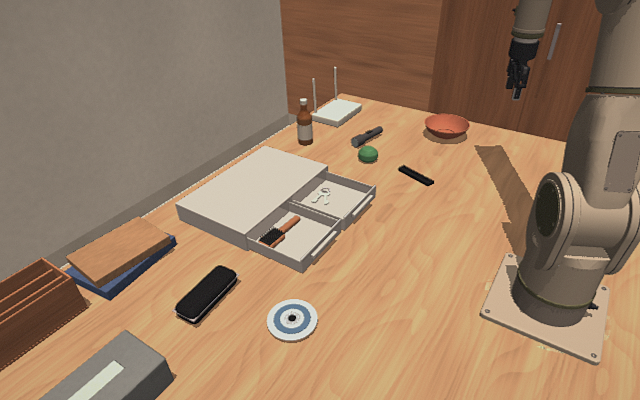

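The brush is in the left tray, at top-image pixel (275,178), and the keys are in the right tray at (355,178). The comb is on the right at about (456,248), the paperweight at (461,176) and the plate at (193,255).

```bash
python3 - <<'E'
from h import *
z=np.load('top.npz');im=z['im'];d=z['d']
m=(im[210:290,430:480].max(2)<60).astype(np.uint8)
n,l,s,c=cv2.connectedComponentsWithStats(m);k=1+s[1:,4].argmax()
ys,xs=np.where(l==k);W=np.array([px2w('top',x+430,y+210,z=.01)[:2] for x,y in zip(xs,ys)],np.float32)
print('comb',s[k],cv2.minAreaRect(W),W.mean(0))
a=im[150:240,232:396]; cv2.imwrite('pics/c1.png',cv2.resize(a,None,fx=4.8,fy=4.8,interpolation=2))
for n,u,v,h in [('unitFL',236,161,.06),('unitFR',390,159,.06),('tLbarL',257,231,.03),('tLbarR',298,231,.03),('tLcornL',241,228,.048),('tLcornR',313,228,.048),('tRcornR',388,227,.048),('floorL',280,210,.007),('pw',461,176,.03),('brushL',250,178,.02),('brushR',304,180,.02)]:
    print(n,px2w('top',u,v,z=h).round(3),px2w('top',u,v,d=d[v,u]).round(3))
E
```

```text
comb [ 13  13  24  51 452] ((0.456575870513916, -0.33891233801841736), (0.03025883063673973, 0.12989284098148346), 71.75616455078125) [ 0.457885   -0.33761716]
unitFL [0.687 0.222 0.06 ] [0.688 0.222 0.058]
unitFR [ 0.685 -0.171  0.06 ] [ 0.689 -0.174  0.041]
tLbarL [0.509 0.173 0.03 ] [0.509 0.173 0.034]
tLbarR [0.507 0.067 0.03 ] [0.507 0.067 0.032]
tLcornL [0.517 0.211 0.048] [0.517 0.211 0.048]
tLcornR [0.513 0.028 0.048] [ 0.515  0.029 -0.002]
tRcornR [ 0.512 -0.162  0.048] [ 0.512 -0.163  0.045]
floorL [0.564 0.116 0.007] [0.564 0.116 0.007]
pw [ 0.642 -0.359  0.03 ] [ 0.64  -0.354  0.047]
brushL [0.649 0.193 0.02 ] [0.65  0.194 0.017]
brushR [0.641 0.05  0.02 ] [0.642 0.051 0.017]
```

View pics/c1.png

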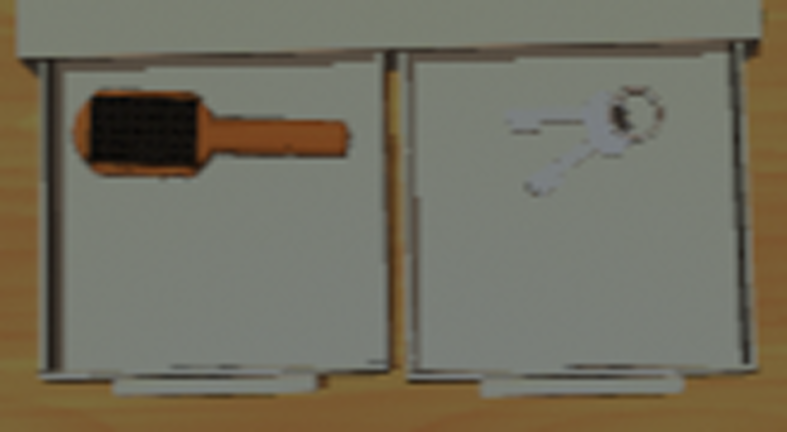

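```bash
cat >> h.py <<'E'
from scipy.spatial.transform import Rotation as Ro
def go(x,y,z,head):
    "print tool-frame offset (mm) and roll to reach world x,y,z with tool x axis heading in deg"
    o=monitor.get_obs();R=Ro.from_quat(o['ee_rot']);M=R.as_matrix()
    h=np.degrees(np.arctan2(M[1,0],M[0,0]))
    print('t',o['clock'],'pos',o['position'].round(4),'head',h.round(2),'zax',M[:,2].round(3),'F',o['ft_force'].round(1),'g',round(o['grip_width'],3))
    print('offset',(1000*R.inv().apply(np.array([x,y,z])-o['position'])).round(1),'roll',round(-np.radians((head-h+180)%360-180),3))
E
python3 -c "
from h import *
go(.457,-.338,.15,-18.2)"
```

```text
t 0.1 pos [ 0.2626 -0.5668  0.1968] head 24.86 zax [-0.001  0.001 -1.   ] F [-0.  -0.1 -0.9] g 1.002
offset [ 272.6 -125.8   46.9] roll 0.752
```

>>> send_rows(offset=[[27, -13, 0], [54, -25, 0], [82, -38, 0], [109, -50, 0], [136, -63, 0]], roll=[0.1, 0.22, 0.34, 0.46, 0.58], jaw=1)

```text
clock: 0.52
position: [0.3603, -0.4515, 0.1972]
ee_rot: [0.997, -0.076, -0.0, -0.0]
ft_force: [1.0, -1.1, 1.0]
grip_width: 1.004
```

```bash
python3 -c "
from h import *
go(.457,-.338,.12,-18.2)"
```

```text
t 0.5167 pos [ 0.3603 -0.4515  0.1972] head -8.72 zax [-0.  0. -1.] F [ 1.  -1.1  1. ] g 1.004
offset [  78.4 -126.8   77.2] roll 0.165
```

>>> send_rows(offset=[[15, -25, 15], [31, -50, 30], [47, -76, 46], [63, -101, 62], [78, -127, 77]], roll=[0.04, 0.08, 0.12, 0.165, 0.165])

```text
clock: 0.93
position: [0.4558, -0.3372, 0.1194]
ee_rot: [0.988, -0.156, -0.0, -0.0]
ft_force: [1.1, -1.2, 0.2]
grip_width: 1.0
```

```bash
python3 - <<'E'
from h import *
go(.457,-.338,.002,-18.2)
im,d=snap('top')
cv2.imwrite('pics/t2.png',cv2.resize(im[170:320,390:520],None,fx=4,fy=4,interpolation=2))
E
```

```text
t 0.9333 pos [ 0.4558 -0.3372  0.1194] head -18.0 zax [-0.  0. -1.] F [ 1.1 -1.2  0.2] g 1.0
offset [  1.4   0.4 117.4] roll 0.004
```

View pics/t2.png

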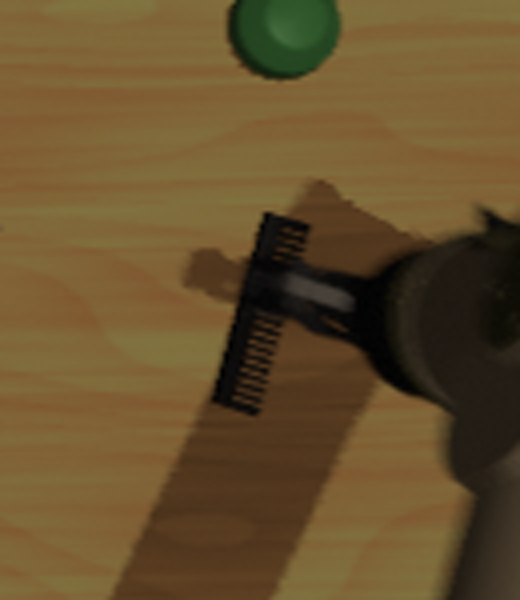

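The crop shows the comb from (290,220) to (235,405), undisturbed. The hand is lined up with it; the rightward shift is parallax. Descending and closing.

>>> send_rows(offset=[[1, 0, 35], [1, 0, 70], [1, 0, 100], [1, 0, 117], [1, 0, 117]], roll=[0, 0, 0, 0, 0])

```text
clock: 1.4
position: [0.4534, -0.337, -0.0008]
ee_rot: [0.988, -0.155, -0.003, -0.002]
ft_force: [-0.3, 0.5, -0.1]
grip_width: 0.997
```

>>> send_rows(offset=[[0, 0, 0], [0, 0, 0], [0, 0, 0], [0, 0, 0], [0, 0, 0]], roll=[0, 0, 0, 0, 0], jaw=0, newtons=40)

```text
clock: 1.82
position: [0.4569, -0.3393, 0.0047]
ee_rot: [0.988, -0.155, 0.001, 0.0]
ft_force: [-0.7, -0.7, -0.4]
grip_width: 0.297
```

>>> send_rows(offset=[[0, 0, 0], [0, 0, 0], [0, 0, 0], [0, 0, 0], [0, 0, 0]], roll=[0, 0, 0, 0, 0])

```text
clock: 2.23
position: [0.4563, -0.3388, 0.0036]
ee_rot: [0.988, -0.155, 0.0, 0.0]
ft_force: [-0.3, 0.2, 0.3]
grip_width: 0.002
```

```bash
python3 - <<'E'
from h import *
go(.457,-.338,.002,-18.2)
im,d=snap('top');im2,d=snap('side')
a=cv2.resize(im[200:300,410:510],None,fx=4,fy=4,interpolation=2);b=cv2.resize(im2[140:240,370:470],None,fx=4,fy=4,interpolation=2)
cv2.imwrite('pics/t3.png',np.hstack([a,b]))
E
```

```text
t 2.2333 pos [ 0.4563 -0.3388  0.0036] head -17.83 zax [ 0. -0. -1.] F [-0.3  0.2  0.3] g 0.002
offset [ 0.4 -1.   1.6] roll 0.006
```

View pics/t3.png

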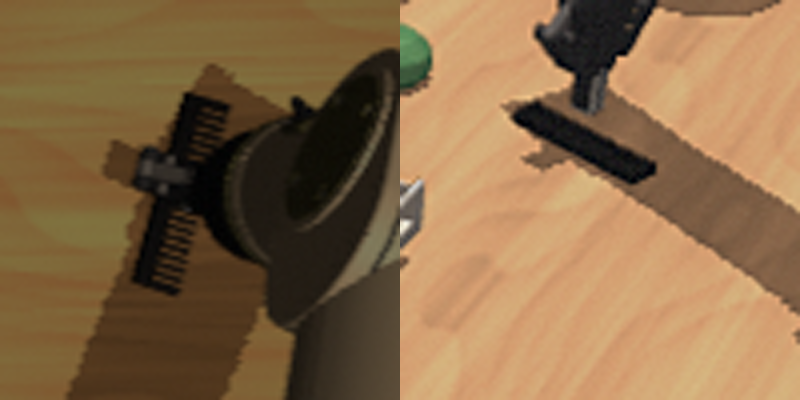

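```bash
python3 - <<'E'
from h import *
def proj(n,X):
    p=eyes.camera_params(n);c=np.array(p['R'])@X+p['t'];f=200/np.tan(np.radians(p['fovy'])/2)
    return (p['cx']+f*c[0]/c[2],p['cy']+f*c[1]/c[2])
T=np.array([.4563,-.3388,.0036])
for dz in(0,.02,.06):
    u=proj('top',T+[0,0,dz]);v=proj('side',T+[0,0,dz]);print(dz,((u[0]-410)*4,(u[1]-200)*4),(400+(v[0]-370)*4,(v[1]-140)*4))
zt=np.load('top.npz');zs=np.load('side.npz')
print('top finger',[px2w('top',u,v,d=zt['d'][v,u]).round(3) for u,v in((446,243),(451,243),(456,243),(463,228),(449,265))])
print('side',[px2w('side',u,v,d=zs['d'][v,u]).round(3) for u,v in((415,165),(419,166),(417,160),(417,175),(405,168),(425,180))])
print(monitor.get_obs()['grip_width'],monitor.get_obs()['clock'])
E
```

```text
0 (np.float64(175.0349650371204), np.float64(191.81535208849527)) (np.float64(580.3043570510995), np.float64(142.7593315675249))
0.02 (np.float64(184.34745539815663), np.float64(191.9859018141808)) (np.float64(582.9735072606363), np.float64(121.86811023731696))
0.06 (np.float64(204.03101558240155), np.float64(192.3463881781704)) (np.float64(588.4531725005356), np.float64(78.97921663621264))
top finger [array([ 0.469, -0.283,  0.131]), array([ 0.469, -0.292,  0.14 ]), array([ 0.469, -0.303,  0.144]), array([ 0.508, -0.364,  0.01 ]), array([ 0.413, -0.323,  0.009])]
side [array([ 0.456, -0.324,  0.052]), array([ 0.446, -0.334,  0.046]), array([ 0.452, -0.327,  0.07 ]), array([ 0.449, -0.337,  0.01 ]), array([ 0.501, -0.358,  0.009]), array([ 0.415, -0.319,  0.012])]
-0.003905053394204668 2.3333
```

```bash
python3 - <<'E'
from h import *
zs=np.load('side.npz');d=zs['d'];im=zs['im']
for v in range(150,182,2):
    print(v,[(int(u),*(1000*px2w('side',u,v,d=d[v,u])).astype(int)) for u in range(411,426,3)])
E
```

```text
150 [(411, np.int64(460), np.int64(-285), np.int64(122)), (414, np.int64(465), np.int64(-324), np.int64(102)), (417, np.int64(455), np.int64(-323), np.int64(106)), (420, np.int64(446), np.int64(-326), np.int64(107)), (423, np.int64(441), np.int64(-339), np.int64(102))]
152 [(411, np.int64(461), np.int64(-289), np.int64(113)), (414, np.int64(468), np.int64(-336), np.int64(89)), (417, np.int64(453), np.int64(-321), np.int64(100)), (420, np.int64(443), np.int64(-319), np.int64(104)), (423, np.int64(441), np.int64(-342), np.int64(93))]
154 [(411, np.int64(461), np.int64(-293), np.int64(104)), (414, np.int64(456), np.int64(-303), np.int64(101)), (417, np.int64(452), np.int64(-321), np.int64(93)), (420, np.int64(446), np.int64(-331), np.int64(90)), (423, np.int64(441), np.int64(-343), np.int64(86))]
156 [(411, np.int64(466), np.int64(-308), np.int64(89)), (414, np.int64(455), np.int64(-303), np.int64(94)), (417, np.int64(452), np.int64(-321), np.int64(86)), (420, np.int64(448), np.int64(-337), np.int64(80)), (423, np.int64(486), np.int64(-480), np.int64(0))]
158 [(411, np.int64(516), np.in
[... 2424 characters left out ...]
(-322), np.int64(12)), (417, np.int64(445), np.int64(-327), np.int64(11)), (420, np.int64(439), np.int64(-338), np.int64(8)), (423, np.int64(431), np.int64(-342), np.int64(8))]
178 [(411, np.int64(465), np.int64(-329), np.int64(-3)), (414, np.int64(452), np.int64(-320), np.int64(5)), (417, np.int64(442), np.int64(-320), np.int64(9)), (420, np.int64(433), np.int64(-321), np.int64(11)), (423, np.int64(424), np.int64(-325), np.int64(12))]
180 [(411, np.int64(458), np.int64(-311), np.int64(1)), (414, np.int64(450), np.int64(-318), np.int64(0)), (417, np.int64(441), np.int64(-320), np.int64(2)), (420, np.int64(430), np.int64(-316), np.int64(7)), (423, np.int64(419), np.int64(-313), np.int64(12))]
```

```bash
python3 - <<'E'
from h import *
def proj(n,X):
    p=eyes.camera_params(n);c=np.array(p['R'])@X+p['t'];f=200/np.tan(np.radians(p['fovy'])/2)
    return np.array((p['cx']+f*c[0]/c[2],p['cy']+f*c[1]/c[2])).round(1)
for z in(.18,.197,.21,.23,.25):print(z,proj('side',np.array([.2626,-.5668,z])))
im=cv2.imread('pics/side0.png');cv2.imwrite('pics/s0c.png',cv2.resize(im[60:130,470:570],None,fx=6,fy=6,interpolation=2))
E
```

```text
0.18 [506.7 112.8]
0.197 [508.  107.8]
0.21 [509.  103.9]
0.23 [510.5  97.8]
0.25 [512.1  91.6]
```

View pics/s0c.png

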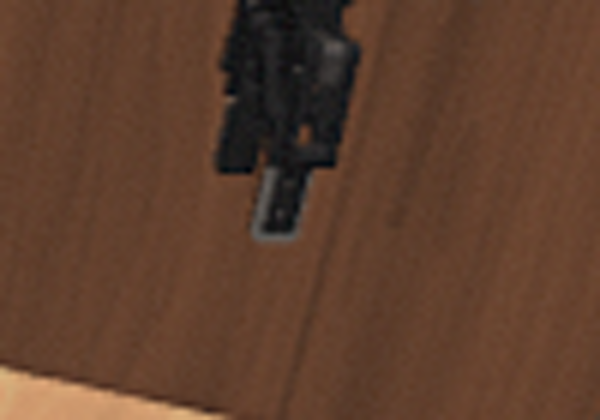

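>>> send_rows(offset=[[0, 0, 0], [0, 0, 0], [0, 0, 0], [0, 0, 0], [0, 0, 0]], roll=[0, 0, 0, 0, 0], jaw=1)

```text
clock: 2.75
position: [0.4563, -0.3388, 0.0035]
ee_rot: [0.988, -0.155, 0.0, 0.0]
ft_force: [0.2, -1.2, -0.7]
grip_width: 0.71
```

The fingers shut about 30 mm above the table while the reported TCP height was 4 mm. At the start too, the tip at pixel (516,100) sits higher than the reading implies. So I'll trust the cameras on height and go down in small steps, watching the force.

>>> send_rows(offset=[[0, 0, 5], [0, 0, 10], [0, 0, 15], [0, 0, 20], [0, 0, 20]], roll=[0, 0, 0, 0, 0], jaw=1)

```text
clock: 3.17
position: [0.4555, -0.3382, -0.018]
ee_rot: [0.988, -0.155, -0.001, -0.0]
ft_force: [-0.4, 0.8, -0.1]
grip_width: 1.0
```

```bash
python3 - <<'E'
from h import *
go(.457,-.338,.002,-18.2)
im,d=snap('side')
for v in range(164,186,1):
  for u in range(400,440):
    p=px2w('side',u,v,d=d[v,u])
    if p[2]>.016 and p[2]<.045: print(u,v,(1000*p).astype(int),end=' ')
cv2.imwrite('pics/s4.png',cv2.resize(im[130:200,370:470],None,fx=6,fy=6,interpolation=2))
E
```

```text
t 3.1667 pos [ 0.4555 -0.3382 -0.018 ] head -17.83 zax [-0.002  0.001 -1.   ] F [-0.4  0.8 -0.1] g 1.0
offset [  1.3  -0.7 -20. ] roll 0.007
423 164 [ 447 -377   31] 424 164 [ 445 -378   31] 425 164 [ 440 -374   34] 426 164 [ 437 -376   34] 427 164 [ 434 -377   34] 428 164 [ 432 -381   33] 425 165 [ 441 -378   28] 426 165 [ 438 -381   27] 427 165 [ 434 -377   31] 403 171 [ 479 -286   41] 404 171 [ 474 -283   44] 405 171 [ 474 -291   41] 403 172 [ 478 -284   39] 404 172 [ 474 -284   40] 405 172 [ 472 -287   39] 406 172 [ 468 -285   42] 407 172 [ 465 -285   42] 408 172 [ 463 -289   41] 409 172 [ 462 -295   39] 404 173 [ 475 -287   35] 405 173 [ 471 -286   36] 406 173 [ 466 -280   42] 407 173 [ 464 -284   40] 408 173 [ 461 -286   40] 409 173 [ 458 -287   40] 405 174 [ 474 -294   27] 406 174 [ 467 -283   36] 407 174 [ 467 -292   31] 408 174 [ 462 -289   34] 409 174 [ 460 -292   33] 407 175 [ 464 -286   31] 408 175 [ 461 -286   32]
```

View pics/s4.png

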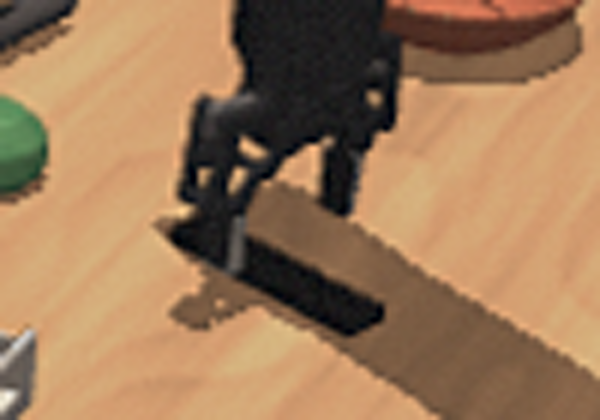

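The open tips straddle the comb, with the near one at crop (235,270) and the far one at (340,212), still about 28 mm above the table. I'm going 14 mm lower and then closing.

>>> send_rows(offset=[[1, 0, 4], [1, 0, 8], [1, 0, 12], [1, 0, 14], [1, 0, 14]], roll=[0, 0, 0, 0, 0])

```text
clock: 3.63
position: [0.4569, -0.3389, -0.0311]
ee_rot: [0.988, -0.155, -0.0, -0.0]
ft_force: [0.0, 0.5, 1.5]
grip_width: 0.997
```

>>> send_rows(offset=[[0, 0, 0], [0, 0, 0], [0, 0, 0], [0, 0, 0], [0, 0, 0]], roll=[0, 0, 0, 0, 0], jaw=0, newtons=30)

```text
clock: 4.05
position: [0.4575, -0.3393, -0.0301]
ee_rot: [0.988, -0.155, 0.0, 0.0]
ft_force: [1.4, -0.7, 0.2]
grip_width: 0.343
```

>>> send_rows(offset=[[0, 0, 0], [0, 0, 0], [0, 0, 0], [0, 0, 0], [0, 0, 0]], roll=[0, 0, 0, 0, 0])

```text
clock: 4.47
position: [0.4575, -0.3393, -0.0301]
ee_rot: [0.988, -0.155, 0.0, 0.0]
ft_force: [-0.4, -0.2, 5.9]
grip_width: 0.337
```

>>> send_rows(offset=[[0, 0, -20], [0, 0, -50], [0, 0, -85], [0, 0, -120], [0, 0, -140]], roll=[0, 0, 0, 0, 0])

```text
clock: 4.88
position: [0.4582, -0.3397, 0.1131]
ee_rot: [0.988, -0.155, 0.002, 0.001]
ft_force: [0.5, 0.0, -0.6]
grip_width: 0.341
```

```bash
python3 - <<'E'
from h import *
go(.57,.12,.11,89.4)
im,d=snap('side');cv2.imwrite('pics/s5.png',cv2.resize(im[80:200,350:470],None,fx=4,fy=4,interpolation=2))
E
```

```text
t 4.8833 pos [ 0.4582 -0.3397  0.1131] head -17.83 zax [ 0.003 -0.002 -1.   ] F [ 0.5  0.  -0.6] g 0.341
offset [ -34.3 -471.9    2.5] roll -1.871
```

View pics/s5.png

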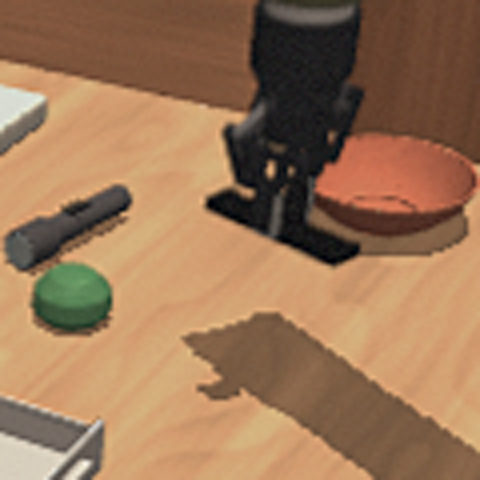

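The comb is held level at crop (280,230), well above everything on the table. Swinging over to the left tray.

>>> send_rows(offset=[[-2, -32, 0], [-5, -65, 0], [-7, -97, 0], [-9, -130, 0], [-11, -160, 0]], roll=[-0.12, -0.24, -0.36, -0.48, -0.6])

```text
clock: 5.35
position: [0.4956, -0.1814, 0.1089]
ee_rot: [0.989, 0.147, -0.0, -0.0]
ft_force: [1.1, -0.7, -0.3]
grip_width: 0.34
```

```bash
python3 -c "
from h import *
go(.57,.12,.11,89.4)"
```

```text
t 5.35 pos [ 0.4956 -0.1814  0.1089] head 16.91 zax [-0.001  0.    -1.   ] F [ 1.1 -0.7 -0.3] g 0.34
offset [ 158.9 -266.7   -1. ] roll -1.265
```

>>> send_rows(offset=[[16, -27, 0], [32, -54, 0], [48, -81, 0], [64, -108, 0], [80, -134, 0]], roll=[-0.12, -0.24, -0.36, -0.48, -0.6])

```text
clock: 5.77
position: [0.534, -0.0306, 0.109]
ee_rot: [0.902, 0.433, -0.0, -0.0]
ft_force: [0.7, 0.2, -0.2]
grip_width: 0.342
```

```bash
python3 -c "
from h import *
go(.57,.12,.11,89.4)"
```

```text
t 5.7667 pos [ 0.534  -0.0306  0.109 ] head 51.27 zax [-0.001  0.    -1.   ] F [ 0.7  0.2 -0.2] g 0.342
offset [140.  -66.1  -1.1] roll -0.665
```

>>> send_rows(offset=[[30, -14, 0], [60, -28, 0], [90, -43, 0], [118, -56, 0], [140, -66, 0]], roll=[-0.12, -0.24, -0.36, -0.48, -0.6])

```text
clock: 6.18
position: [0.5709, 0.121, 0.1089]
ee_rot: [0.733, 0.68, 0.0, -0.001]
ft_force: [0.5, 1.4, 0.1]
grip_width: 0.34
```

>>> send_rows(offset=[[0, 0, 10], [0, 0, 20], [0, 0, 30], [0, 0, 40], [0, 0, 40]], roll=[-0.06, -0.06, -0.06, -0.06, -0.06])

```text
clock: 6.6
position: [0.5698, 0.1163, 0.0666]
ee_rot: [0.716, 0.698, -0.002, -0.001]
ft_force: [-1.2, -0.1, -0.2]
grip_width: 0.343
```

```bash
python3 - <<'E'
from h import *
go(.57,.12,-.020,89.4)
im,d=snap('top');a=cv2.resize(im[140:250,225:325],None,fx=4,fy=4,interpolation=2)
im,d=snap('side');b=cv2.resize(im[165:275,230:330],None,fx=4,fy=4,interpolation=2)
cv2.imwrite('pics/p6.png',np.hstack([a,b]))
E
```

```text
t 6.6 pos [0.5698 0.1163 0.0666] head 88.55 zax [-0.004 -0.001 -1.   ] F [-1.2 -0.1 -0.2] g 0.343
offset [ 3.9  0.5 86.6] roll -0.015
```

View pics/p6.png

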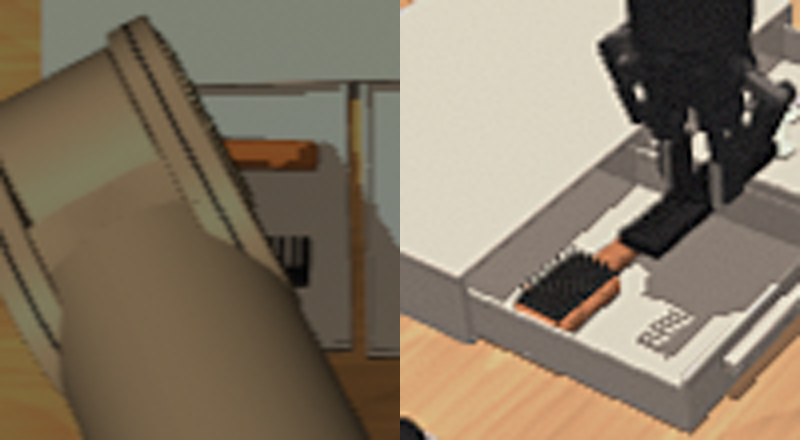

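```bash
python3 - <<'E'
from h import *
zt=np.load('top.npz')['d'];zs=np.load('side.npz')['d']
for u,v in((301,200),(301,205),(301,210)):print('top',px2w('top',u,v,d=zt[v,u]).round(3))
for u,v in((287,224),(288,226),(293,226),(300,220)):print('side',px2w('side',u,v,d=zs[v,u]).round(3))
E
```

```text
top [0.579 0.054 0.109]
top [0.567 0.054 0.108]
top [0.554 0.054 0.111]
side [0.577 0.183 0.108]
side [0.572 0.185 0.105]
side [0.56  0.181 0.107]
side [0.559 0.154 0.108]
```

The comb hangs level over the left tray, in front of the brush. It measures x≈0.567, y 0.053–0.185 and top z 0.108, which matches the 33 mm height offset. Lowering.

>>> send_rows(offset=[[1, 0, 20], [2, 0, 40], [3, 0, 60], [3, 0, 75], [3, 0, 84]], roll=[-0.015, -0.015, -0.015, -0.015, -0.015])

```text
clock: 7.12
position: [0.5709, 0.1205, -0.0156]
ee_rot: [0.71, 0.704, -0.001, -0.0]
ft_force: [-0.5, -0.1, -0.6]
grip_width: 0.339
```

>>> send_rows(offset=[[0, 0, 0], [0, 0, 0], [0, 0, 1], [0, 0, 2], [0, 0, 2]], roll=[0, 0, 0, 0, 0])

```text
clock: 7.53
position: [0.5719, 0.1211, -0.0158]
ee_rot: [0.71, 0.705, 0.0, 0.0]
ft_force: [-0.6, 0.2, -0.9]
grip_width: 0.342
```

>>> send_rows(offset=[[0, 0, 2], [0, 0, 4], [0, 0, 5], [0, 0, 5], [0, 0, 5]], roll=[0, 0, 0, 0, 0])

```text
clock: 7.95
position: [0.5713, 0.1211, -0.0216]
ee_rot: [0.71, 0.705, -0.0, -0.0]
ft_force: [-0.1, 0.3, -0.7]
grip_width: 0.339
```

>>> send_rows(offset=[[0, 0, 0], [0, 0, 0], [0, 0, 0], [0, 0, 0], [0, 0, 0]], roll=[0, 0, 0, 0, 0], jaw=0.55)

```text
clock: 8.37
position: [0.5714, 0.121, -0.0214]
ee_rot: [0.71, 0.705, 0.0, 0.0]
ft_force: [0.3, 1.4, -0.3]
grip_width: 0.548
```

>>> send_rows(offset=[[0, 0, -15], [0, 0, -35], [0, 0, -60], [0, 0, -90], [0, 0, -120]], roll=[0, 0, 0, 0, 0])

```text
clock: 8.78
position: [0.5708, 0.1211, 0.0995]
ee_rot: [0.709, 0.705, -0.0, -0.0]
ft_force: [1.3, 0.6, 0.2]
grip_width: 0.549
```

```bash
python3 - <<'E'
from h import *
go(.45,.12,.10,89.4)
im,d=snap('side');cv2.imwrite('pics/s7.png',cv2.resize(im[150:280,220:390],None,fx=4,fy=4,interpolation=2))
E
```

```text
t 8.7833 pos [0.5708 0.1211 0.0995] head 89.61 zax [-0.001 -0.    -1.   ] F [1.3 0.6 0.2] g 0.549
offset [  -1.9 -120.8   -0.4] roll 0.004
```

View pics/s7.png

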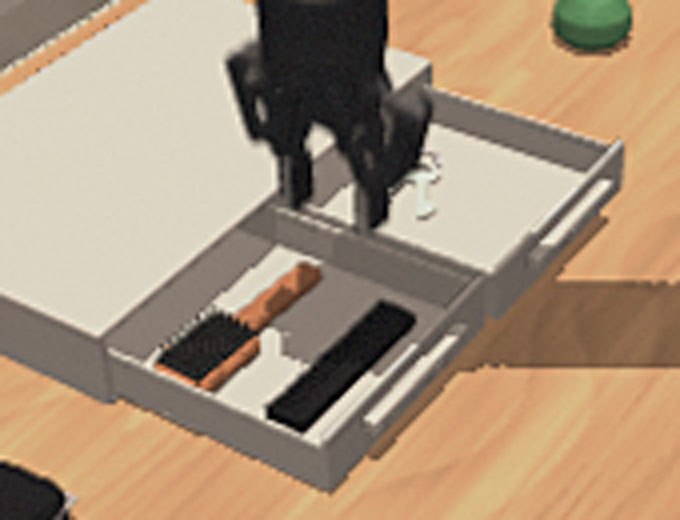

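The comb lies flat in the left tray at crop (340,365), clear of the brush, and the tray is still out. Next I shut the jaw, back off in front of the pull bar, go down and push.

>>> send_rows(offset=[[0, -24, 0], [0, -48, 0], [0, -72, 0], [0, -98, 0], [0, -125, 0]], roll=[0, 0, 0, 0, 0], jaw=0)

```text
clock: 9.25
position: [0.4453, 0.1219, 0.0982]
ee_rot: [0.71, 0.705, 0.0, 0.0]
ft_force: [0.0, 0.8, 0.7]
grip_width: -0.002
```

>>> send_rows(offset=[[0, 0, 30], [0, 0, 60], [0, 0, 90], [0, 0, 114], [0, 0, 114]], roll=[0, 0, 0, 0, 0])

```text
clock: 9.67
position: [0.4432, 0.1211, -0.0193]
ee_rot: [0.709, 0.705, -0.003, -0.002]
ft_force: [-1.3, -0.0, -0.6]
grip_width: -0.003
```

```bash
python3 - <<'E'
from h import *
go(.5,.12,-.015,89.4)
im,d=snap('side');cv2.imwrite('pics/s8.png',cv2.resize(im[150:290,250:430],None,fx=4,fy=4,interpolation=2))
E
```

```text
t 9.6667 pos [ 0.4432  0.1211 -0.0193] head 89.61 zax [-0.006 -0.001 -1.   ] F [-1.3 -0.  -0.6] g -0.003
offset [-0.7 56.8 -4.6] roll 0.004
```

View pics/s8.png

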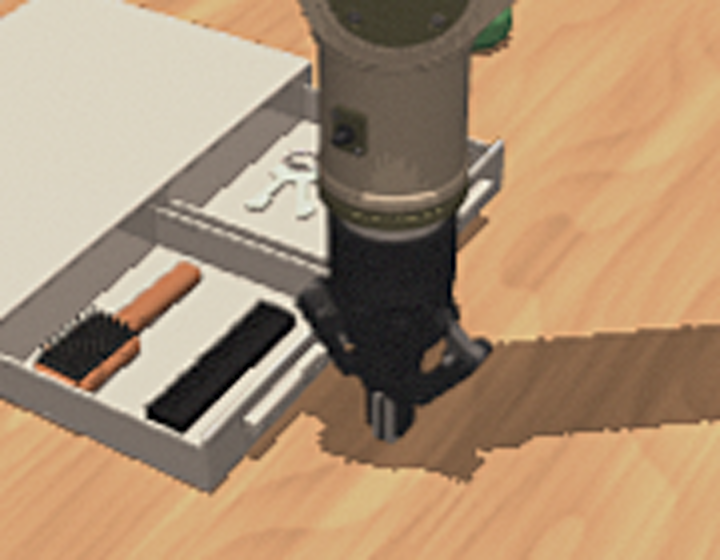

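The view shows the hand in front of the left bar, at crop (390,430). The linkage knuckles stick out towards the tray, so I'll turn the hand a quarter turn so that they lie along y before pushing.

>>> send_rows(offset=[[0, 0, 0], [0, 0, 0], [0, 0, 0], [0, 0, 0], [0, 0, 0]], roll=[-0.12, -0.24, -0.36, -0.48, -0.6])

```text
clock: 10.13
position: [0.4477, 0.1223, -0.0135]
ee_rot: [0.467, 0.884, 0.001, 0.001]
ft_force: [-0.2, -0.1, 0.2]
grip_width: 0.002
```

>>> send_rows(offset=[[0, 0, 0], [0, 0, 0], [0, 0, 0], [0, 0, 0], [0, 0, 0]], roll=[-0.12, -0.24, -0.36, -0.48, -0.6])

```text
clock: 10.55
position: [0.4477, 0.1221, -0.0135]
ee_rot: [0.185, 0.983, 0.0, 0.001]
ft_force: [-0.6, 0.3, 0.6]
grip_width: 0.002
```

>>> send_rows(offset=[[0, 0, 0], [0, 0, 0], [0, 0, 0], [0, 0, 0], [0, 0, 0]], roll=[-0.12, -0.24, -0.36, -0.39, -0.39])

```text
clock: 10.97
position: [0.4476, 0.1219, -0.0138]
ee_rot: [-0.007, 1.0, -0.0, 0.001]
ft_force: [0.7, 0.2, -0.4]
grip_width: -0.003
```

```bash
python3 - <<'E'
from h import *
go(.5,.12,-.015,179.4)
print(monitor.get_obs()['joint_pos'].round(2))
E
```

```text
t 10.9667 pos [ 0.4476  0.1219 -0.0138] head -179.24 zax [ 0.002 -0.    -1.   ] F [ 0.7  0.2 -0.4] g -0.003
offset [-52.4  -2.6   1.3] roll 0.024
[ 0.52  0.4  -0.98  2.05  0.42  0.91  0.89]
```

>>> send_rows(offset=[[-10, -1, 2], [-20, -1, 2], [-30, -1, 2], [-37, -1, 2], [-44, -1, 2]], roll=[0, 0, 0, 0, 0])

```text
clock: 11.38
position: [0.4915, 0.1217, -0.0175]
ee_rot: [-0.006, 1.0, 0.0, 0.0]
ft_force: [-0.9, 0.4, 0.5]
grip_width: -0.001
```

>>> send_rows(offset=[[-4, 0, 0], [-9, 0, 0], [-15, 0, 0], [-22, 0, 0], [-30, 0, 0]], roll=[0, 0, 0, 0, 0])

```text
clock: 11.8
position: [0.5205, 0.1219, -0.0177]
ee_rot: [-0.006, 1.0, -0.0, -0.0]
ft_force: [-1.7, 0.4, -2.0]
grip_width: -0.007
```

>>> send_rows(offset=[[-9, 0, 0], [-18, 0, 0], [-27, 0, 0], [-36, 0, 0], [-45, 0, 0]], roll=[0, 0, 0, 0, 0])

```text
clock: 12.22
position: [0.5663, 0.1222, -0.0176]
ee_rot: [-0.006, 1.0, -0.0, -0.0]
ft_force: [-1.5, -0.2, -1.4]
grip_width: 0.001
```

>>> send_rows(offset=[[-9, 0, 0], [-18, 0, 0], [-27, 0, 0], [-36, 0, 0], [-45, 0, 0]], roll=[0, 0, 0, 0, 0])

```text
clock: 12.63
position: [0.6113, 0.1227, -0.0175]
ee_rot: [-0.006, 1.0, -0.0, 0.0]
ft_force: [-1.2, -2.1, -0.3]
grip_width: 0.0
```

>>> send_rows(offset=[[-9, 0, 0], [-17, 0, 0], [-25, 0, 0], [-32, 0, 0], [-38, 0, 0]], roll=[0, 0, 0, 0, 0])

```text
clock: 13.05
position: [0.6492, 0.1234, -0.0174]
ee_rot: [-0.006, 1.0, -0.0, 0.0]
ft_force: [-1.8, -1.2, 1.3]
grip_width: 0.003
```

```bash
python3 - <<'E'
from h import *
go(.672,.12,-.017,179.4)
im,d=snap('side');cv2.imwrite('pics/s9.png',cv2.resize(im[120:290,170:390],None,fx=3.5,fy=3.5,interpolation=2))
E
```

```text
t 13.05 pos [ 0.6492  0.1234 -0.0174] head -179.31 zax [ 0.  0. -1.] F [-1.8 -1.2  1.3] g 0.003
offset [-22.7  -3.7  -0.4] roll 0.023
```

View pics/s9.png

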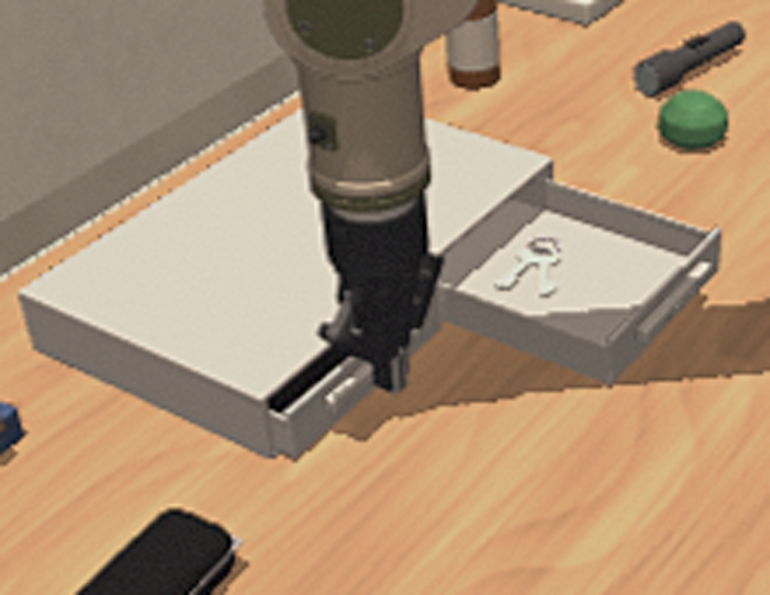

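The tray is nearly home, with about 25 mm showing at crop (290,420). The right tray hasn't moved. Pushing on slowly until it reaches the stop.

>>> send_rows(offset=[[-4, 0, 0], [-8, 0, 0], [-12, 0, 0], [-15, 0, 0], [-18, 0, 0]], roll=[0, 0, 0, 0, 0])

```text
clock: 13.52
position: [0.6665, 0.1239, -0.0174]
ee_rot: [-0.006, 1.0, 0.0, -0.0]
ft_force: [-15.5, -0.6, 4.5]
grip_width: 0.002
```

>>> send_rows(offset=[[-1, 0, 0], [-2, 0, 0], [-3, 0, 0], [-4, 0, 0], [-5, 0, 0]], roll=[0, 0, 0, 0, 0])

```text
clock: 13.93
position: [0.6662, 0.1238, -0.0176]
ee_rot: [-0.007, 1.0, -0.001, -0.005]
ft_force: [-33.4, -5.9, 22.3]
grip_width: -0.0
```

>>> send_rows(offset=[[6, 0, 0], [16, 0, 0], [35, 0, 0], [60, 0, 0], [90, 0, 0]], roll=[0, 0, 0, 0, 0])

```text
clock: 14.35
position: [0.5816, 0.1227, -0.0174]
ee_rot: [-0.006, 1.0, 0.0, 0.001]
ft_force: [-0.5, -0.2, 0.4]
grip_width: 0.003
```

>>> send_rows(offset=[[15, 0, -20], [30, 0, -50], [45, 0, -80], [60, 0, -110], [60, 0, -140]], roll=[0, 0, 0, 0, 0])

```text
clock: 14.77
position: [0.5192, 0.1225, 0.1238]
ee_rot: [-0.007, 1.0, -0.001, -0.0]
ft_force: [0.1, 0.8, -0.4]
grip_width: 0.001
```

```bash
python3 - <<'E'
from h import *
go(.5,.12,.1,179.4)
im,d=snap('side');cv2.imwrite('pics/s10.png',cv2.resize(im[120:290,170:390],None,fx=3.5,fy=3.5,interpolation=2))
E
```

```text
t 14.7667 pos [0.5192 0.1225 0.1238] head -179.18 zax [-0.    -0.001 -1.   ] F [ 0.1  0.8 -0.4] g 0.001
offset [19.2 -2.2 23.8] roll 0.025
```

View pics/s10.png

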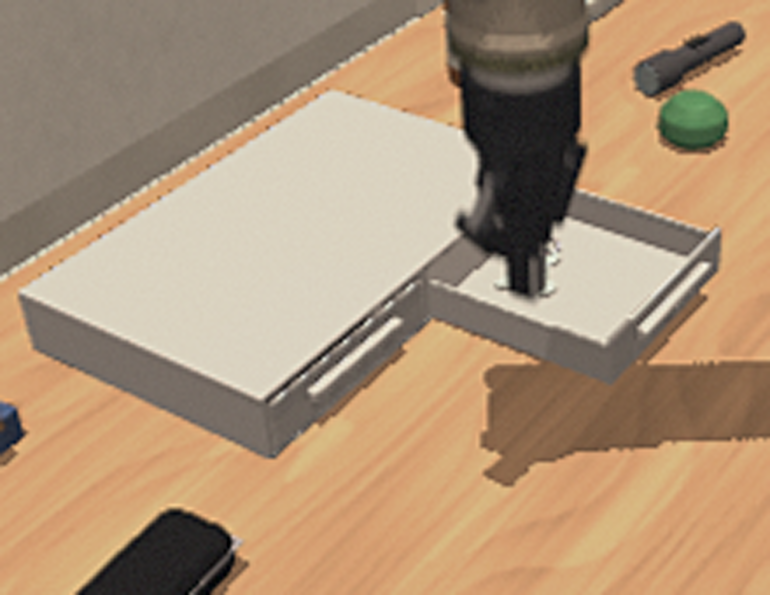

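```bash
python3 - <<'E'
from h import *
d=np.load('side.npz')['d']
for u,v in((252,241),(256,238),(276,218),(283,212)):print(px2w('side',u,v,d=d[v,u]).round(3))
manip.hand_in()
E
```

```text
[0.686 0.203 0.018]
[0.687 0.185 0.015]
[0.679 0.107 0.034]
[0.679 0.076 0.034]
the job is handed in; nothing more can be done
```

The comb is in the left tray with the hairbrush, that tray is pushed fully home, and the job is handed in at about 15 s of the 51 s allowed. No verdict was reported.

**What I did:** I gripped the black comb across its width and laid it crosswise in front of the hairbrush. I let it go with the tray still out, then pushed the tray by its bar with the shut fingers until it met the stop.

**Last checks:**
- **Tray:** its front panel measured x ≈ 0.687 m, level with the unit's front face, and the bar stands about 8–10 mm proud, as it should. The push stalled at the stop with a wrist force of about 33 N (x component), as the tray came home.
- **Comb:** it lay flat and clear of the brush in the view after I let it go, and was still in the tray about 20 mm short of home. The closed tray hides it and the brush now.
- **Key tray, paperweight and spectacles case:** they look unmoved in the last side picture. The hand partly hides the keys in it, but they were in place in the view before. The plate was out of frame and the hand never went near it.
- **Hand:** it was clear of everything when I handed in.

**What disagreed:** the reported tool height read about 33 mm lower than the cameras showed. My first grasp therefore closed in the air above the comb without moving it. I went by the cameras for height from then on, and the second grasp held.

I viewed 11 pictures, one over the budget.

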